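Unlatch a trailer drawbar from its ball and hold it up

TASK

The trailer drawbar on the bench is latched onto the hitch ball. Pull the coupler's upright latch grip sideways against its spring as far as it needs to clear the ball, while the drawbar is still down; then, keeping it pulled, lift the drawbar off the ball until the coupler is about 10 cm above where it sat, so that the ball can be wiped and greased. Finish while still holding it up there, steady, and leave the loose parts and tools around it where they are.

Things in the scene. Friction and masses are not known exactly. Their poses are not given: they have to be found in the camera images.
- jig: Steel bench frame, bolted down: dark plate 560 x 130 x 12 mm with a receiver tube, ball mount (50 mm hitch ball) and, 320 mm from the ball, two bracket ears with the drawbar's pivot bolt. Origin: underside of the plate below the ball centre. x runs level from ball to pivot, along the drawbar; z up, y to the left of x. The latch grip is on the -y side and is pulled towards -y.
- ball (a point): Centre of the 50 mm hitch ball, 105 mm above the bench. Fixed.
- coupler: Aluminium coupler on the end of the drawbar: bell of 72 mm diameter over the ball (rim 82), top 42 mm above its origin. On its -y side a latch housing reaches 51 mm out, then a 21 mm tube to 78 mm out, its top 12 mm below the origin. Origin: socket centre, on the ball centre while seated; axes as the jig's, tilting with the drawbar. Lifting it by the latch grip takes about 6 to 10 N.
- drawbar (a joint): Angle of the drawbar (40 mm square tube, 320 mm from pivot axis to ball centre) about its pivot bolt, rad: 0 = seated on the ball, grows as the coupler end is raised (0.32 = coupler 100 mm higher), stop at 0.9. Its weight brings it down when let go. It cannot be raised while the latch bolt is under the ball.
- drawbar_pivot (a point): Centre of the pivot bolt, 115 mm above the bench, at x = 320 mm, y = 0 in the jig's frame. The pivot axis is the jig's y axis: a positive joint angle is a positive turn about it.
- latch (a joint): Travel of the spring latch, m: 0 = bolt under the ball (as at first), grows as the grip is pulled out along the coupler's -y, stop at 0.020. From 0.013 the bolt clears the ball. The spring takes 4.5 N at first, 13.5 N at the stop and pulls the grip back when let go. Once the ball is out of the socket the latch no longer matters.
- latch_grip (a point): Grasp point, mid-thickness of the latch grip: upright black block 14 mm thick along y (the pull), 30 mm wide along x, 60 mm tall, on the end of the 12 mm latch rod, 102 mm from the ball centre towards -y (closed). The point is 20 mm below the block's top, 118 mm above the bench at first, 29 mm above the rod's top; 44 mm free between block and housing. Moves with latch and drawbar.
- bushing: Bronze bush, 64 mm diameter, 62 mm tall, standing near the frame on the latch side; loose. Origin under its centre. Leave alone.
- grease_tin: Grey tin, 84 mm diameter, 62 mm tall, on the other side of the frame; loose. Origin under its centre. Leave alone.
- hitch_pin: Bent steel hitch pin, 16 mm thick, about 130 mm long, lying beside the receiver tube; loose. Leave alone.
- wrench_a: Steel spanner 220 mm long lying to the right; loose. Leave alone.
- wrench_b: Steel spanner 180 mm long lying to the right; loose. Leave alone.
- ratchet: Ratchet handle 220 mm long lying to the left; loose. Leave alone.
- socket: Steel socket, 31 mm diameter, 40 mm tall, standing near the receiver end on the latch side; loose. Leave alone.

How it is judged:
By the outcome, as a careful person would: the job done as asked, in the order asked, and still so for the second after the job is handed in, while the arm keeps its last pose, push and grip.
It also fails if it takes over 38 s, if anything falls off the work surface, if the arm or the gripper's body presses on something with over 40 N, if the wrist force passes 120 N, or if a joint passes its speed limit or range.

ROBOT

A 6-joint arm with a two-finger parallel gripper is mounted at the origin on the work surface. World frame = base frame: x ahead of the robot, y to its left, z up, the work surface at z = 0. Lengths are in m, angles in degrees, forces in N, time in s.
With the tool pointing down it reaches from about 0.3 to 0.75 m from the base axis. Payload 8.5 kg.
Tool frame: the origin (TCP) lies midway between the tips of the shut fingers; the grasp point (between the pads) lies env.tcp_to_grasp behind it (env.tcp_to_grasp is the distance from the TCP to the grasp point, in m); z points along the fingers, y is the direction in which the jaws open and shut (so a half turn about z gives the same grasp; the last joint's range is limited). The gripper opens to 85 mm and grips with 20 to 120 N. Pads are 22 mm wide; open, the fingers measure 114 mm over their backs; the gripper's body (76 mm by 85 mm) begins 54 mm behind the grasp point. The pads swing forward as they close: fully open they stand 13 mm farther back than shut.
Start: joints at [56.305, 21.807, 74.336, -0, 83.858, -12.336], TCP at [0.2, 0.512, 0.231] pointing down, gripper open.
Joint ranges: [-178.18, 178.18], [-50.72, 133.34], [12.68, 142.11], [-81.47, 261.47], [9.98, 163.14], [-165.26, 165.26]. Speed limits (degrees/s): [136.94, 136.94, 180, 180, 180, 180].

INTERFACE

Orientations are given as a 3x3 rotation matrix whose columns are the frame's x, y, z axes.
In Python, from rig import readout, imaging, job, env gives the robot as it stands.
- The arm moves only by the tool move_arm, never from a script. Its argument "motion" is a list of rows, each a list of 3 entries, a list of its own where there are three numbers: the shift along the tool's x, y, z normalised to -1 to 1, where 1 is 0.02 m, then the turn, a rotation vector about the tool's x, y, z normalised to -1 to 1, where 1 is 120 degrees, then the gripper command: -1 is shut, 1 is fully open, values between are in proportion. In form: [[[tx, ty, tz], [rx, ry, rz], claw], ...]. A call has 1 to 12 rows; each row shifts and turns the pose as measured when the row begins, along the tool's axes as they then stand; what a row does not reach is not made up. A row lasts 1/12 s, in which the tool goes at most 41.7 mm and 7.16 degrees, less where a joint would pass 70% of its speed; a pose out of reach is approached as far as the arm can. A call with a number of a shift or a turn outside -1 to 1 is refused whole. A call with a gripper value outside its range is refused whole. The fingers move at their own pace and stop on an object; "squeeze" is the grip in N (left out, the last holds). Time passes only in rows, so rows that do not move let the fingers close. It gives the time, the measured TCP pose, the force and the opening at its end, in the units of the state.
- readout.observe(): the state, without advancing time (a new reading comes with each control period).
- imaging.get_image(name): name is "scene" or "side" or "wrist"; returns a dict with "img" (400x640x3 uint8, blue, green, red), "fov_y" (degrees; the focal length in pixels is half the picture's height over the tangent of half this angle, whatever the lens; pixels are square), "cx", "cy" (the principal point, pixels), "k1" (the pictures are not rectified: a ray, as slopes to the right and down, at radius r is drawn at 1 + k1 r^2 times it, then the intrinsics apply), "eye" and "orientation" of the camera in the world. Camera axes: x right, y up, looking along -z (the intrinsics and any distortion apply to the point x, -y, -z); pixel columns grow to the right and rows downward; lengths in m; the calibration is good to about 2 mm. A picture is of the moment at which its call begins. There is no depth.
- job.close_job(): hands the job in, once; it reports no verdict.
The state is a dict: "time_s": time; "q": joint angles; "qvel": joint speeds; "joint_efforts": joint torques, N m; "position": TCP position; "tool_rot": TCP orientation; "ft_force": force on the tool from outside, world axes, zero at the start; "wrist_torque": the same for the moment, N m; "grip_width": finger opening in m.
Only numpy, scipy, OpenCV 4.12 (cv2) and the standard library are available. Lean on these libraries where they do the work, as an engineer would, in place of code of your own. Each camera call takes 0.05 s, during which the arm holds its last target.

## Working session

There is one attempt and no reset: what is moved stays moved. The work goes in short steps, Python scripts to look and compute and a tool call to move; the robot and the scene stay as the last step left them, time stands still between calls to the robot, and variables do not carry over. Pictures are saved under pics/ and viewed, and the job is handed in when it is done.

Besides the shell and the picture viewer there is one more tool, called after "Emit:" as name([rows], argument=value, ...), one row to a line, values as JSON. move_arm: Moves the arm, as the interface text tells. Its arguments: {"type":"object","properties":{"motion":{"type":"array","items":{"type":"array"}},"squeeze":{"type":"number"}},"required":["motion"]}

```bash
ls; mkdir -p pics; python3 - <<'E'
from rig import readout, imaging, job, env
import cv2
s=readout.observe();print(s, env.tcp_to_grasp)
for n in ["scene","side","wrist"]:
    d=imaging.get_image(n);cv2.imwrite(f"pics/{n}0.png",d["img"]);print(n,{k:v for k,v in d.items() if k!="img"})
E
```

```text
pics
{'time_s': 0.0, 'q': array([ 5.63057173e+01,  2.18420138e+01,  7.43857346e+01,  6.07883425e-04,
        8.38585593e+01, -1.23353227e+01]), 'qvel': array([ 0.01285376,  0.10289935,  0.01242582, -0.01262936,  0.09576042,
        0.03934528]), 'joint_efforts': array([ 3.00217573e-03, -4.48440278e+01, -2.31298363e+01,  6.29603028e-05,
        4.53767119e-03, -6.43050541e-06]), 'position': array([0.20014109, 0.51197145, 0.23069642]), 'tool_rot': array([[-9.31316375e-01,  3.64210236e-01, -8.44442695e-04],
       [ 3.64211064e-01,  9.31315599e-01, -1.24744736e-03],
       [ 3.32109557e-04, -1.46932353e-03, -9.99998865e-01]]), 'ft_force': array([-1.21920205,  0.17081821, -0.07209917]), 'wrist_torque': array([ 0.06377066, -0.01789579, -0.00430542]), 'grip_width': 0.08531639583314554} 0.0187
scene {'fov_y': 53.334699604030874, 'cx': 323.06136586987424, 'cy': 197.30439092757567, 'k1': -0.10221256875039061, 'eye': array([1.34117337, 0.78327798, 0.86527536]), 'orientation': array([[-0.6885058 , -0.39999081,  0.60495216],
       [ 0.7251631 , -0.3911006 ,  0.56672639],
       [ 0.0099118 ,  0.82888339,  0.55933361]])}
side {'fov_y': 48.35094041458277, 'cx': 328.61614082202175, 'cy': 201.22300429719232, 'k1': -0.06348700420073178, 'eye': array([ 0.4280596 , -1.07207846,  0.82263468]), 'orientation': array([[ 0.99433305,  0.07195959, -0.07825343],
       [-0.10521704,  0.56085968, -0.82119778],
       [-0.01520386,  0.82477769,  0.56525269]])}
wrist {'fov_y': 66.09558388653043, 'cx': 322.56438410232204, 'cy': 197.47691813242116, 'k1': -0.051261971099384636, 'eye': array([0.12576451, 0.54057032, 0.37336632]), 'orientation': array([[ 0.3643549 , -0.88625141, -0.28601389],
       [ 0.93125911,  0.34628055,  0.11334131],
       [-0.00140785, -0.3076495 ,  0.95149871]])}
```

View pics/scene0.png

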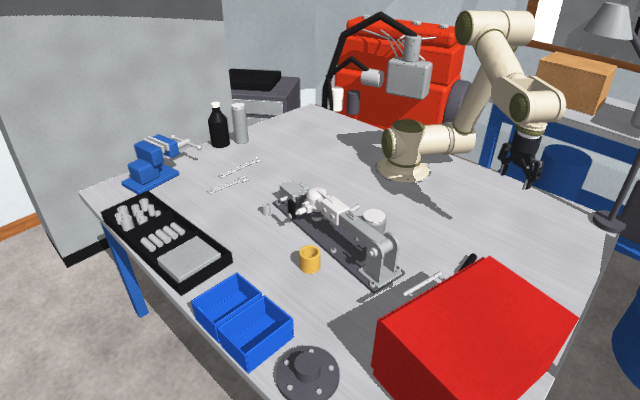

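View pics/side0.png

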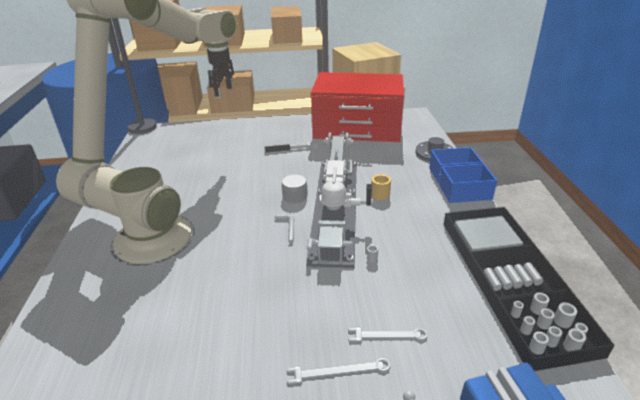

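View pics/wrist0.png

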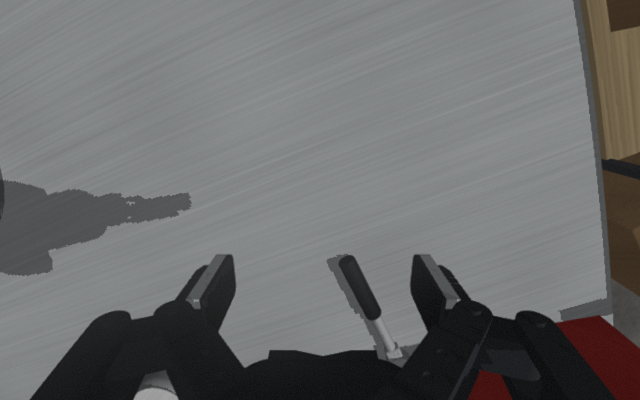

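```bash
cat > h.py <<'E'
import numpy as np, cv2
from rig import readout, imaging, job, env
def K(d):
    f=200/np.tan(np.radians(d["fov_y"]/2)); return np.array([[f,0,d["cx"]],[0,f,d["cy"]],[0,0,1]]),np.array([d["k1"],0,0,0.])
def proj(d,P):
    k,dist=K(d); R=np.diag([1,-1,-1])@d["orientation"].T; t=-R@d["eye"]
    return cv2.projectPoints(np.asarray(P,float).reshape(-1,3),cv2.Rodrigues(R)[0],t,k,dist)[0].reshape(-1,2)
def ray(d,uv):
    k,dist=K(d); n=cv2.undistortPointsIter(np.array([[uv]],float),k,dist,None,None,(3,50,1e-10))[0,0]
    return d["orientation"]@np.array([n[0],-n[1],-1])
def atz(d,uv,z):
    r=ray(d,uv); return d["eye"]+r*(z-d["eye"][2])/r[2]
def crop(d,x0,y0,x1,y1,s,name):
    cv2.imwrite(f"pics/{name}.png",cv2.resize(d["img"][y0:y1,x0:x1],None,fx=s,fy=s,interpolation=cv2.INTER_CUBIC))
E
python3 - <<'E'
from h import *
d=imaging.get_image("side");crop(d,250,120,410,280,4.9/1.32,"sidec");np.save("side.npy",d,allow_pickle=True)
crop(d,270,130,410,275,4,"sidec")
d=imaging.get_image("scene");crop(d,250,165,420,305,4,"scenec");np.save("scene.npy",d,allow_pickle=True)
E
```

```text
(no output)
```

View pics/sidec.png

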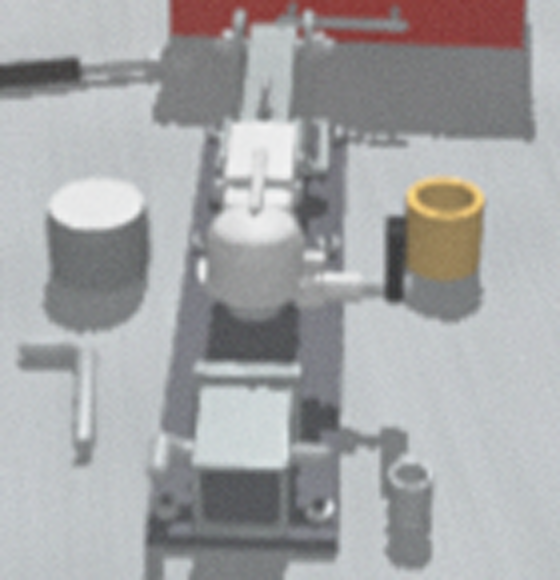

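View pics/scenec.png

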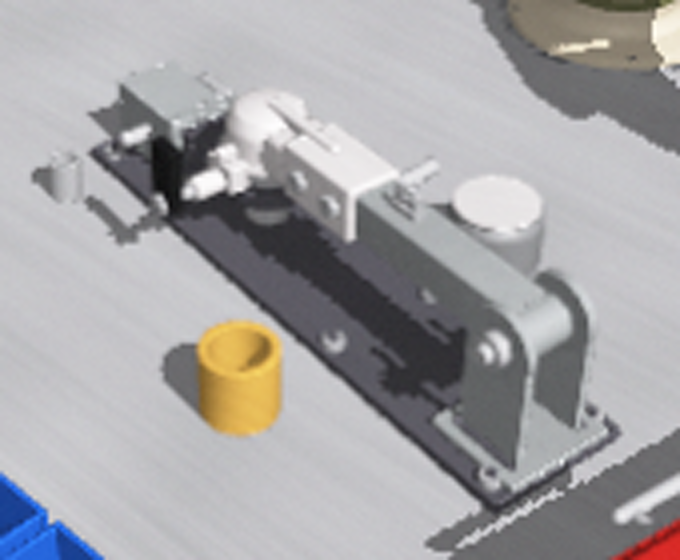

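```bash
cat > fit.py <<'E'
from h import *
S=np.load("side.npy",allow_pickle=True).item();C=np.load("scene.npy",allow_pickle=True).item()
s=lambda u,v:(270+u/4,130+v/4); c=lambda u,v:(250+u/4,165+v/4)
if __name__=="__main__":
    for n,d,p in [("near -y side",S,s(338,548)),("near +y side",S,s(150,545)),("near -y scene",C,c(93,153)),("far -y",C,c(492,505)),("far +y",C,c(620,433))]:
        print(n,atz(d,p,0.006).round(4))
    def tri(a,b):
        A=[];B=[]
        for d,p in((S,a),(C,b)):
            r=ray(d,p);r/=np.linalg.norm(r);M=np.eye(3)-np.outer(r,r);A.append(M);B.append(M@d["eye"])
        X=np.linalg.lstsq(np.vstack(A),np.hstack(B),rcond=None)[0];return X.round(4),[(proj(d,X)[0]-p).round(1) for d,p in((S,a),(C,b))]
    print("grip",tri(s(396,258),c(166,172)))
    print("belltop z=.147",atz(S,s(252,228),.147),atz(C,c(265,100),.147))
    print("bush",atz(S,s(444,190),.062),atz(C,c(240,338),.062))
E
python3 fit.py
```

```text
near -y side [ 0.577  -0.2032  0.006 ]
near +y side [ 0.4525 -0.185   0.006 ]
near -y scene [ 0.5723 -0.1941  0.006 ]
far -y [0.6619 0.3484 0.006 ]
far +y [0.5368 0.3743 0.006 ]
grip (array([ 0.6441, -0.0136,  0.1092]), [array([-0.9, -0.5]), array([-0.8,  0.4])])
belltop z=.147 [ 0.54127992 -0.02169975  0.147     ] [0.54871621 0.00956916 0.147     ]
bush [0.71761453 0.14752964 0.062     ] [0.70456583 0.1353802  0.062     ]
```

```bash
cat > ov.py <<'E'
from fit import *
import sys
from scipy.optimize import least_squares
def T(p,P):
    x,y,a=p; ca,sa=np.cos(a),np.sin(a); P=np.asarray(P,float).reshape(-1,3)
    return np.c_[x+ca*P[:,0]-sa*P[:,1], y+sa*P[:,0]+ca*P[:,1],P[:,2]]
obs=[(S,s(338,548),(None,-.065,0.0)),]
# params x,y,yaw,L (near end distance)
O=[(S,s(338,550),(-1,-.065,0)),(S,s(150,550),(-1,.065,0)),(C,c(93,153),(-1,-.065,.012)),(C,c(492,508),(1,-.065,0)),(C,c(620,433),(1,.065,.012)),
 (S,s(396,258),(0,-.102,.108)),(C,c(166,172),(0,-.102,.108))]
def f(q):
    r=[]
    for d,p,P in O:
        X=list(P)
        if X[0]==-1:X[0]=-q[3]
        if X[0]==1:X[0]=.56-q[3]
        r+=list(proj(d,T(q[:3],X))[0]-p)
    return r
if __name__=="__main__":
    R=least_squares(f,[.543,.0025,1.41,.19],x_scale=[.01,.01,.1,.01],loss="soft_l1");q=R.x;print(q,np.degrees(q[2]),np.round(f(q),1));np.save("q.npy",q)
    def draw(d,x0,y0,x1,y1,n):
        k=4;im=cv2.resize(d["img"][y0:y1,x0:x1],None,fx=k,fy=k,interpolation=cv2.INTER_CUBIC)
        def ln(P,col):
            u=((proj(d,T(q[:3],P))-[x0,y0])*k).round().astype(int);cv2.polylines(im,[u.reshape(-1,1,2)],False,col,1)
        a,b=-q[3],.56-q[3]
        ln([(a,-.065,.012),(b,-.065,.012),(b,.065,.012),(a,.065,.012),(a,-.065,.012)],(0,0,255))
        for y in(-.095,-.109): ln([(-.015,y,.078),(.015,y,.078),(.015,y,.138),(-.015,y,.138),(-.015,y,.078)],(0,255,0))
        t=np.linspace(0,6.3,40)
        ln(np.c_[.036*np.cos(t),.036*np.sin(t),.125+0*t],(255,0,0))
        ln([(.32,-.05,.115),(.32,.05,.115)],(255,0,255))
        cv2.imwrite(f"pics/{n}.png",im)
    draw(S,270,130,410,275,"ovs");draw(C,250,165,420,305,"ovc")
E
python3 ov.py
```

```text
[0.54454742 0.00243967 1.41281949 0.19410472] 80.9485939666087 [ 0.2  0.2 -1.1 -1.  -2.2 -1.2  0.3  2.4 -0.  -1.3 -0.5 -0.1 -1.1  0.9]
```

```bash
python3 -c "
import cv2,numpy as np
a=cv2.imread('pics/ovs.png');b=cv2.imread('pics/ovc.png')
cv2.imwrite('pics/ovs2.png',a[150:400]);"
```

```text
(no output)
```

View pics/ovs.png

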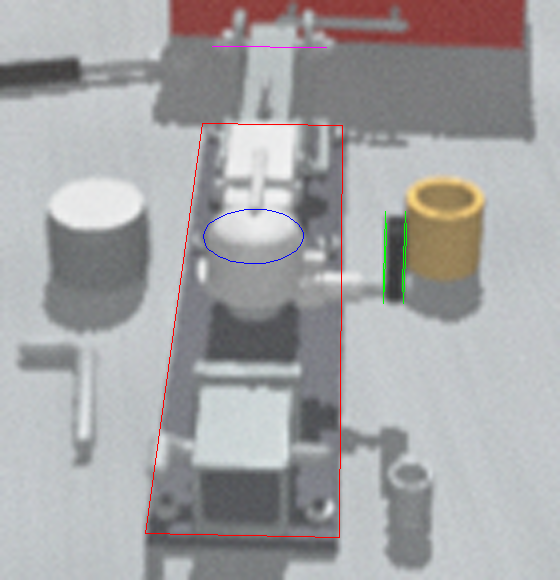

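View pics/ovc.png

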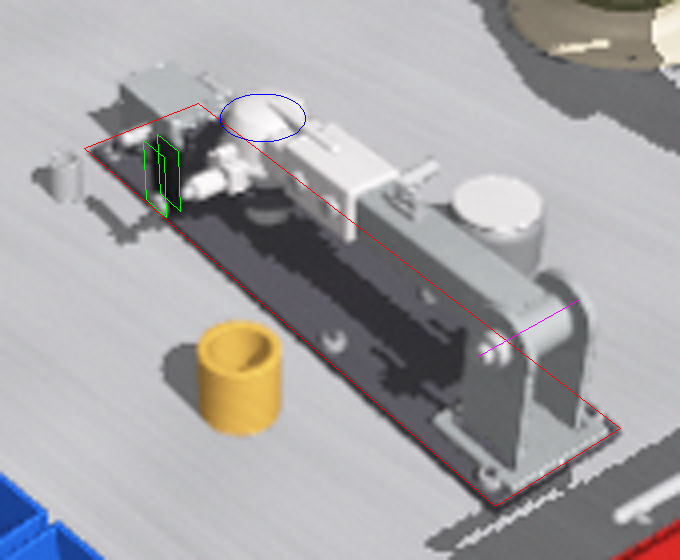

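Emit:
move_arm([
  [[0,0,0],[0,0,0.054],0.0],
  [[0,0,0],[0,0,0.054],0.0],
  [[0,0,0],[0,0,0.054],0.0],
  [[0,0,0],[0,0,0.054],0.0],
  [[0,0,0],[0,0,0.054],0.0],
  [[0,0,0],[0,0,0.054],0.0],
  [[0,0,0],[0,0,0.054],0.0],
  [[0,0,0],[0,0,0.054],0.0],
  [[0,0,0],[0,0,0.054],0.0],
  [[0,0,0],[0,0,0.054],0.0],
  [[0,0,0],[0,0,0.054],0.0],
  [[0,0,0],[0,0,0.054],0.0],
], squeeze=60)

```text
time_s: 1.25
position: [0.1998, 0.5114, 0.2294]
tool_rot: [[0.22, 0.975, -0.003], [0.975, -0.22, -0.004], [-0.004, -0.002, -1.0]]
ft_force: [-0.1, -0.1, -0.2]
grip_width: 0.0427
```

```bash
cat > plan.py <<'E'
from h import *
import sys
q=np.load("q.npy");a=q[2]
J=np.array([[np.cos(a),-np.sin(a),0],[np.sin(a),np.cos(a),0],[0,0,1]])
def jig(P): return J.T@(np.asarray(P)-[q[0],q[1],0])
def wor(P): return J@np.asarray(P)+[q[0],q[1],0]
Rd=J@np.array([[1,0,0],[0,-1,0],[0,0,-1.]])
def delta(goal,R=Rd):
    s=readout.observe();T=s["tool_rot"]
    d=T.T@(goal-s["position"]);r=cv2.Rodrigues(T.T@R)[0].ravel()
    print("t",s["time_s"],"shift units",(d/.02).round(2),"turn deg",np.degrees(r).round(2),"units",(np.degrees(r)/120).round(4),"pos",s["position"].round(4),"jig",jig(s["position"]).round(4),"F",(J.T@s["ft_force"]).round(1),"w",s["grip_width"].round(4))
E
python3 -c "
from plan import *
delta(wor([0,-.102,.22]))"
```

```text
Traceback (most recent call last):
  File "plan.py", line 11, in delta
    print("t",s["time_s"],"shift units",(d/.02).round(2),"turn deg",np.degrees(r).round(2),"units",(np.degrees(r)/120).round(4),"pos",s["position"].round(4),"jig",jig(s["position"]).round(4),"F",(J.T@s["ft_force"]).round(1),"w",s["grip_width"].round(4))
                                                                                                                                                                                                                                    ^^^^^^^^^^^^^^^^^^^^^
AttributeError: 'float' object has no attribute 'round'
```

```bash
sed -i 's/s\["grip_width"\].round(4)/round(s["grip_width"],4)/' plan.py; python3 -c "
from plan import *
delta(wor([0,-.102,.22]))"
```

```text
t 1.25 shift units [-20.7   27.51   0.51] turn deg [-0.1   0.24 -3.68] units [-0.0009  0.002  -0.0306] pos [0.1998 0.5114 0.2294] jig [0.4484 0.4205 0.2294] F [-0.1  0.1 -0.2] w 0.0427
```

Emit:
move_arm([
  [[-0.7,0.95,0],[0,0,-0.03],0.0],
  [[-0.75,1,0],[0,0,0],0.0],
  [[-0.75,1,0],[0,0,0],0.0],
  [[-0.75,1,0],[0,0,0],0.0],
  [[-0.75,1,0],[0,0,0],0.0],
  [[-0.75,1,0],[0,0,0],0.0],
  [[-0.75,1,0],[0,0,0],0.0],
  [[-0.75,1,0],[0,0,0],0.0],
  [[-0.75,1,0],[0,0,0],0.0],
  [[-0.75,1,0],[0,0,0],0.0],
  [[-0.75,1,0],[0,0,0],0.0],
  [[-0.75,1,0],[0,0,0],0.0],
])

```text
time_s: 2.25
position: [0.4093, 0.2866, 0.2284]
tool_rot: [[0.162, 0.987, -0.005], [0.987, -0.162, -0.004], [-0.005, -0.004, -1.0]]
ft_force: [-0.1, 1.0, 0.5]
grip_width: 0.0427
```

```bash
python3 -c "
from plan import *
delta(wor([0,-.102,.22]))"
```

```text
t 2.25 shift units [-12.9   14.07   0.43] turn deg [-0.22  0.28 -0.25] units [-0.0019  0.0023 -0.0021] pos [0.4093 0.2866 0.2284] jig [0.2593 0.1782 0.2284] F [1.  0.3 0.5] w 0.0427
```

Emit:
move_arm([
  [[-0.95,0.95,0],[0,0,0],0.0],
  [[-0.95,0.95,0],[0,0,0],0.0],
  [[-0.95,0.95,0],[0,0,0],0.0],
  [[-0.95,0.95,0],[0,0,0],0.0],
  [[-0.95,0.95,0],[0,0,0],0.0],
  [[-0.95,0.95,0],[0,0,0],0.0],
  [[-0.95,0.95,0],[0,0,0],0.0],
  [[-0.95,0.95,0],[0,0,0],0.0],
  [[-0.95,0.95,0],[0,0,0],0.0],
  [[-0.95,0.95,0],[0,0,0],0.0],
  [[-0.95,0.95,0],[0,0,0],0.0],
  [[-0.95,0.95,0],[0,0,0],0.0],
])

```text
time_s: 3.25
position: [0.605, 0.0101, 0.2275]
tool_rot: [[0.162, 0.987, -0.007], [0.987, -0.162, -0.004], [-0.005, -0.006, -1.0]]
ft_force: [0.0, 0.6, 0.6]
grip_width: 0.0427
```

```bash
python3 -c "
from plan import *
delta(wor([0,-.102,.22]))"
```

```text
t 3.25 shift units [-0.84  2.18  0.37] turn deg [-0.35  0.27 -0.27] units [-0.0029  0.0022 -0.0022] pos [0.605  0.0101 0.2275] jig [ 0.0171 -0.0585  0.2275] F [0.5 0.1 0.6] w 0.0427
```

Emit:
move_arm([
  [[-0.4,1,0.1],[-0.003,0.002,-0.002],0.0],
  [[-0.3,0.9,0.1],[0,0,0],0.0],
  [[0,0,0],[0,0,0],0.0],
  [[0,0,0],[0,0,0],0.0],
])

```text
time_s: 3.58
position: [0.6437, -0.0165, 0.2213]
tool_rot: [[0.164, 0.987, -0.001], [0.987, -0.164, -0.001], [-0.001, -0.001, -1.0]]
ft_force: [-0.9, 0.5, -0.2]
grip_width: 0.0425
```

```bash
cat > wl.py <<'E'
from plan import *
def look(n,off=(0,0,0)):
    d=imaging.get_image("wrist");im=d["img"].copy()
    for y in(-.095,-.109):
        u=proj(d,[wor(np.array(p)+off) for p in [(-.015,y,.078),(.015,y,.078),(.015,y,.138),(-.015,y,.138),(-.015,y,.078)]]).round().astype(int)
        cv2.polylines(im,[u.reshape(-1,1,2)],False,(0,255,0),1)
    cv2.imwrite(f"pics/{n}.png",im);np.save(n+".npy",d,allow_pickle=True)
E
python3 -c "
from wl import *
delta(wor([0,-.102,.22])); look('w1')"
```

```text
t 3.5833 shift units [0.16 0.06 0.06] turn deg [-0.06  0.06 -0.37] units [-0.0005  0.0005 -0.0031] pos [ 0.6437 -0.0165  0.2213] jig [-0.0031 -0.1009  0.2213] F [ 0.3  1.  -0.2] w 0.0425
```

View pics/w1.png

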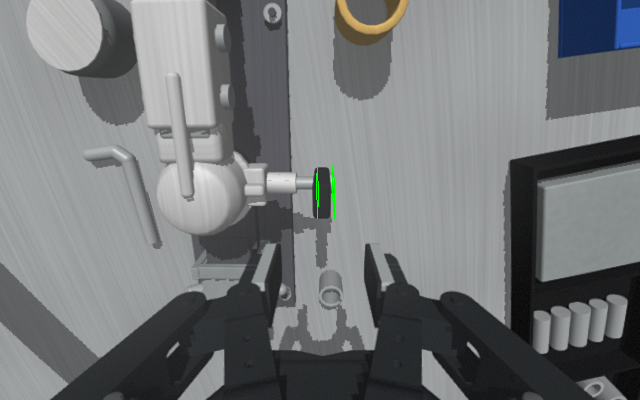

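```bash
python3 -c "
from h import *
d=np.load('w1.npy',allow_pickle=True).item();crop(d,270,150,350,240,6,'w1c')
from plan import *
for x in(-.015,.015):
  for y in (-.095,-.109):
    for z in (.138,.078): print(x,y,z,proj(d,[wor([x,y,z])]).round(1), ((proj(d,[wor([x,y,z])])-[270,150])*6).round())
"
```

```text
-0.015 -0.095 0.138 [[316.5 218.1]] [[279. 409.]]
-0.015 -0.095 0.078 [[317.8 195.2]] [[287. 271.]]
-0.015 -0.109 0.138 [[334.3 218. ]] [[386. 408.]]
-0.015 -0.109 0.078 [[332.1 195.1]] [[373. 271.]]
0.015 -0.095 0.138 [[316.  181.4]] [[276. 188.]]
0.015 -0.095 0.078 [[317.4 164.9]] [[284.  90.]]
0.015 -0.109 0.138 [[334.5 181.3]] [[387. 188.]]
0.015 -0.109 0.078 [[332.2 164.8]] [[373.  89.]]
```

View pics/w1c.png

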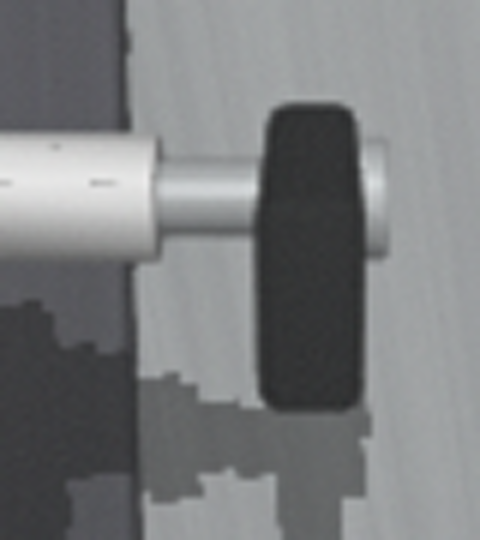

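```bash
python3 -c "
from plan import *
q2=q.copy();q2[:2]=wor([0,.0028,0])[:2];np.save('q.npy',q2);print(q2)"
python3 -c "
from plan import *
delta(wor([0,-.102,.102]))"
```

```text
[0.54178229 0.00288017 1.41281949 0.19410472]
t 3.6333 shift units [ 0.16 -0.07  5.96] turn deg [-0.07  0.07 -0.36] units [-0.0006  0.0005 -0.003 ] pos [ 0.6435 -0.0164  0.2212] jig [-0.003  -0.1034  0.2212] F [-0.9  0.8 -1.1] w 0.0426
```

Emit:
move_arm([
  [[0.15,-0.1,0.6],[0,0,-0.003],0.0],
  [[0,0,0.7],[0,0,0],0.0],
  [[0,0,0.7],[0,0,0],0.0],
  [[0,0,0.7],[0,0,0],0.0],
  [[0,0,0.6],[0,0,0],0.0],
  [[0,0,0.2],[0,0,0],0.0],
  [[0,0,0],[0,0,0],0.0],
])

```text
time_s: 4.22
position: [0.6379, -0.0078, 0.1515]
tool_rot: [[0.152, 0.988, 0.001], [0.988, -0.152, -0.001], [-0.001, 0.001, -1.0]]
ft_force: [0.1, -0.7, 0.0]
grip_width: 0.0428
```

```bash
python3 -c "
from wl import *
delta(wor([0,-.102,.102])); look('w2')"
```

```text
t 4.2167 shift units [-0.23  0.27  2.48] turn deg [0.04 0.05 0.32] units [0.0003 0.0004 0.0027] pos [ 0.6379 -0.0078  0.1515] jig [ 0.0046 -0.0966  0.1515] F [-0.7 -0.2  0. ] w 0.0428
```

View pics/w2.png

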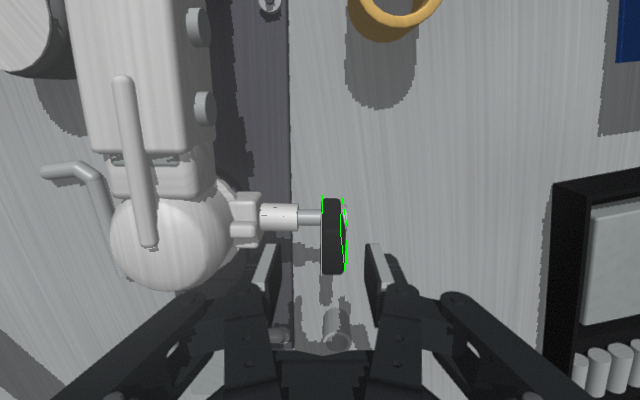

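Emit:
move_arm([
  [[-0.2,0.25,0.1],[0,0,0.003],0.0],
  [[0,0,0],[0,0,0],0.0],
  [[0,0,0],[0,0,0],0.0],
])

```text
time_s: 4.52
position: [0.6433, -0.0125, 0.1525]
tool_rot: [[0.158, 0.987, 0.005], [0.987, -0.158, -0.002], [-0.001, 0.005, -1.0]]
ft_force: [-0.0, -0.7, 0.6]
grip_width: 0.0429
```

```bash
python3 -c "
from wl import *
delta(wor([0,-.102,.102]))"
```

```text
t 4.5167 shift units [-0.04 -0.05  2.52] turn deg [ 0.29  0.06 -0.03] units [ 0.0024  0.0005 -0.0003] pos [ 0.6433 -0.0125  0.1525] jig [ 0.0008 -0.1027  0.1525] F [-0.7 -0.1  0.6] w 0.0429
```

Emit:
move_arm([
  [[0,0,0.6],[0.002,0,0],0.0],
  [[0,0,0.6],[0,0,0],0.0],
  [[0,0,0.6],[0,0,0],0.0],
  [[0,0,0.4],[0,0,0],0.0],
  [[0,0,0],[0,0,0],0.0],
  [[0,0,0],[0,0,0],0.0],
])

```text
time_s: 5.02
position: [0.6441, -0.0131, 0.1058]
tool_rot: [[0.159, 0.987, 0.003], [0.987, -0.159, -0.002], [-0.001, 0.003, -1.0]]
ft_force: [-0.1, 0.5, 0.4]
grip_width: 0.0428
```

```bash
python3 -c "
from wl import *
delta(wor([0,-.102,.102]));look('w3')"
```

```text
t 5.0167 shift units [-0.02 -0.08  0.19] turn deg [ 0.16  0.06 -0.07] units [ 0.0013  0.0005 -0.0006] pos [ 0.6441 -0.0131  0.1058] jig [ 0.0003 -0.1035  0.1058] F [0.5 0.2 0.4] w 0.0428
```

View pics/w3.png

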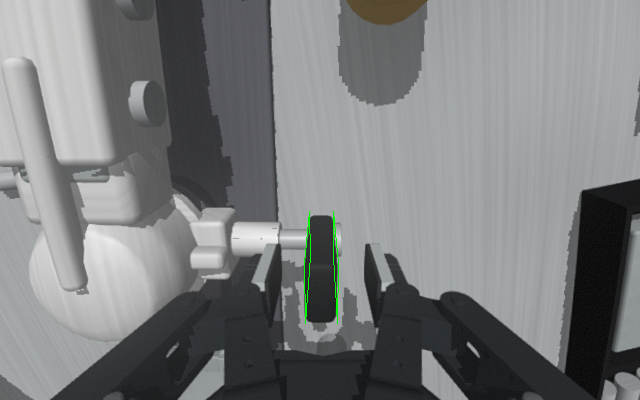

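Emit:
move_arm([
  [[0,-0.05,0.2],[0,0,0],0.0],
  [[0,0,0],[0,0,0],-1],
  [[0,0,0],[0,0,0],-1],
  [[0,0,0],[0,0,0],-1],
  [[0,0,0],[0,0,0],-1],
  [[0,0,0],[0,0,0],-1],
  [[0,0,0],[0,0,0],-1],
  [[0,0,0],[0,0,0],-1],
  [[0,0,0],[0,0,0],-1],
], squeeze=60)

```text
time_s: 5.82
position: [0.643, -0.013, 0.1029]
tool_rot: [[0.16, 0.987, 0.003], [0.987, -0.16, -0.001], [-0.001, 0.004, -1.0]]
ft_force: [-0.1, 0.2, -1.1]
grip_width: 0.013
```

```bash
python3 -c "
from wl import *
delta(wor([0,-.102,.102]));look('w4')"
```

```text
t 5.8167 shift units [-0.01 -0.02  0.05] turn deg [ 0.21  0.05 -0.13] units [ 0.0018  0.0004 -0.0011] pos [ 0.643  -0.013   0.1029] jig [ 0.0003 -0.1025  0.1029] F [ 0.2  0.1 -1.1] w 0.013
```

View pics/w4.png

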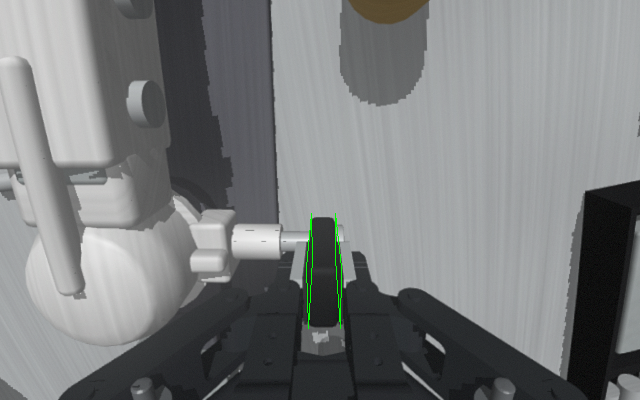

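Emit:
move_arm([
  [[0,0.25,0],[0,0,0],-1],
  [[0,0.25,0],[0,0,0],-1],
  [[0,0.2,0],[0,0,0],-1],
  [[0,0,0],[0,0,0],-1],
  [[0,0,0],[0,0,0],-1],
])

```text
time_s: 6.28
position: [0.6527, -0.0145, 0.1027]
tool_rot: [[0.159, 0.987, -0.01], [0.987, -0.159, -0.0], [-0.002, -0.01, -1.0]]
ft_force: [-8.9, -0.1, 0.9]
grip_width: 0.0131
```

```bash
python3 -c "
from wl import *
delta(wor([0,-.119,.102]))"
```

```text
t 6.2833 shift units [-0.01  0.34  0.03] turn deg [-0.57  0.1  -0.11] units [-0.0048  0.0008 -0.0009] pos [ 0.6527 -0.0145  0.1027] jig [ 0.0003 -0.1123  0.1027] F [-1.5  8.8  0.9] w 0.0131
```

Emit:
move_arm([
  [[0,0.2,0],[-0.004,0,0],-1],
  [[0,0.2,0],[0,0,0],-1],
  [[0,0.1,0],[0,0,0],-1],
  [[0,0,0],[0,0,0],-1],
  [[0,0,0],[0,0,0],-1],
])

```text
time_s: 6.7
position: [0.6572, -0.0153, 0.1027]
tool_rot: [[0.159, 0.987, -0.017], [0.987, -0.159, -0.0], [-0.003, -0.017, -1.0]]
ft_force: [-10.9, 0.6, -0.9]
grip_width: 0.0135
```

```bash
python3 -c "
from wl import *
delta(wor([0,-.119,.102]));look('w5',(0,-.017,0))"
```

```text
t 6.7 shift units [-0.01  0.11  0.03] turn deg [-0.96  0.15 -0.09] units [-0.008   0.0013 -0.0008] pos [ 0.6572 -0.0153  0.1027] jig [ 0.0002 -0.1168  0.1027] F [-1.1 10.8 -0.9] w 0.0135
```

View pics/w5.png

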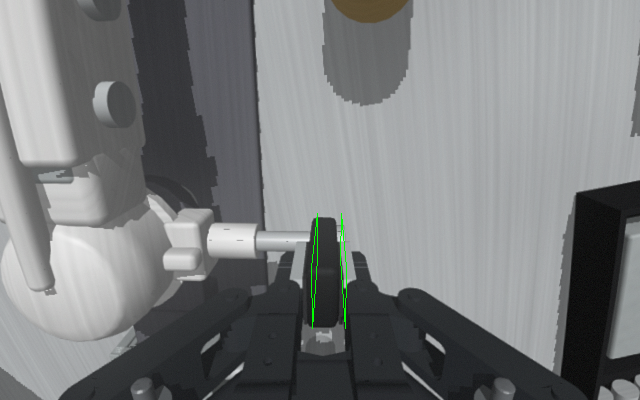

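Emit:
move_arm([
  [[0,0.2,0],[-0.008,0,0],-1],
  [[0,0.2,0],[-0.006,0,0],-1],
  [[0,0.1,0],[0,0,0],-1],
  [[0,0.1,0],[0,0,0],-1],
])

```text
time_s: 7.08
position: [0.6617, -0.016, 0.1027]
tool_rot: [[0.159, 0.987, -0.008], [0.987, -0.159, -0.002], [-0.004, -0.007, -1.0]]
ft_force: [-13.0, 0.4, 2.6]
grip_width: 0.0132
```

```bash
python3 -c "
from wl import *
delta(wor([0,-.119,.102]))"
```

```text
t 7.0833 shift units [-0.01 -0.12  0.03] turn deg [-0.41  0.2  -0.08] units [-0.0034  0.0017 -0.0007] pos [ 0.6617 -0.016   0.1027] jig [ 0.0002 -0.1214  0.1027] F [-1.7 12.9  2.6] w 0.0132
```

Emit:
move_arm([
  [[0,0.06,-0.15],[-0.003,-0.004,0],-1],
  [[-0.01,0.07,-0.3],[0,-0.008,0],-1],
  [[-0.01,0.07,-0.3],[0,-0.008,0],-1],
  [[-0.01,0.07,-0.3],[0,-0.008,0],-1],
])

```text
time_s: 7.42
position: [0.6592, -0.0161, 0.1183]
tool_rot: [[0.158, 0.987, -0.036], [0.985, -0.16, -0.058], [-0.063, -0.027, -0.998]]
ft_force: [-12.0, -0.3, -4.5]
grip_width: 0.0128
```

```bash
cat > st.py <<'E'
from wl import *
def st(th_target=.318):
    s=readout.observe();p=jig(s["position"]);T=J.T@s["tool_rot"]
    pv=np.array([.32,0,.115])
    # drawbar angle from TCP position
    r=p-pv;r0=np.array([-.32,0,.1027-.115])
    th=np.arctan2(r[2],-r[0])-np.arctan2(r0[2],-r0[0])
    tilt=np.arctan2(-T[0,2],-T[2,2])
    print("t",round(s["time_s"],2),"theta",th.round(4),"rise mm",320*np.sin(th),"radius",np.hypot(r[0],r[2]).round(4),"expect",np.hypot(*r0[[0,2]]).round(4),"tool tilt",tilt.round(4),"lat y",p[1].round(4),"F",(J.T@s["ft_force"]).round(1),"w",round(s["grip_width"],4),"qvel",np.abs(s["qvel"]).max().round(1))
    Ry=cv2.Rodrigues(np.array([0,th_target,0.]))[0]
    delta(wor(pv+Ry@np.array([-.32,-.120,-.0123])),J@Ry@J.T@Rd)
E
python3 -c "
from st import *
st()"
```

```text
t 7.42 theta 0.0487 rise mm 15.58859705467702 radius 0.3203 expect 0.3202 tool tilt 0.0629 lat y -0.119 F [-2.2 11.8 -4.5] w 0.0128 qvel 12.9
t 7.4167 shift units [ 0.35 -0.06 -4.28] turn deg [ -1.53 -14.61   0.14] units [-0.0127 -0.1218  0.0011] pos [ 0.6592 -0.0161  0.1183] jig [-0.0003 -0.119   0.1183] F [-2.2 11.8 -4.5] w 0.0128
```

Emit:
move_arm([
  [[-0.01,0.08,-0.32],[-0.005,-0.007,0],-1],
  [[-0.01,0.08,-0.32],[-0.005,-0.007,0],-1],
  [[-0.01,0.08,-0.32],[-0.005,-0.007,0],-1],
  [[-0.01,0.08,-0.32],[-0.004,-0.007,0],-1],
  [[-0.01,0.08,-0.32],[-0.004,-0.007,0],-1],
  [[-0.01,0.08,-0.32],[-0.004,-0.007,0],-1],
])

```text
time_s: 7.92
position: [0.6585, -0.0139, 0.1496]
tool_rot: [[0.155, 0.987, -0.031], [0.976, -0.158, -0.152], [-0.155, -0.006, -0.988]]
ft_force: [-11.0, -1.5, -5.2]
grip_width: 0.013
```

```bash
python3 -c "
from st import *
st()"
```

```text
t 7.92 theta 0.1466 rise mm 46.745004682388725 radius 0.3201 expect 0.3202 tool tilt 0.1554 lat y -0.1179 F [-3.2 10.6 -5.2] w 0.013 qvel 10.5
t 7.9167 shift units [ 0.1   0.09 -2.74] turn deg [-0.36 -9.32  0.07] units [-0.003  -0.0776  0.0005] pos [ 0.6585 -0.0139  0.1496] jig [ 0.0018 -0.1179  0.1496] F [-3.2 10.6 -5.2] w 0.013
```

Emit:
move_arm([
  [[-0.01,0.1,-0.32],[-0.004,-0.008,0],-1],
  [[-0.01,0.1,-0.32],[-0.003,-0.008,0],-1],
  [[-0.01,0.1,-0.32],[-0.003,-0.008,0],-1],
  [[-0.01,0.1,-0.32],[-0.003,-0.008,0],-1],
  [[-0.01,0.1,-0.32],[-0.003,-0.008,0],-1],
  [[-0.01,0.1,-0.32],[-0.003,-0.008,0],-1],
  [[-0.01,0.1,-0.32],[-0.003,-0.008,0],-1],
  [[-0.01,0.1,-0.25],[-0.003,-0.007,0],-1],
])

```text
time_s: 8.58
position: [0.66, -0.0072, 0.1903]
tool_rot: [[0.149, 0.987, -0.054], [0.945, -0.158, -0.286], [-0.291, -0.008, -0.957]]
ft_force: [-12.5, -1.7, -2.7]
grip_width: 0.0133
```

```bash
python3 -c "
from st import *
st()"
```

```text
t 8.58 theta 0.2758 rise mm 87.13218455915907 radius 0.3203 expect 0.3202 tool tilt 0.2949 lat y -0.1183 F [-3.6 12.1 -2.7] w 0.0133 qvel 10.3
t 8.5833 shift units [-0.02  0.08 -0.68] turn deg [-0.47 -1.32  0.1 ] units [-0.0039 -0.011   0.0008] pos [ 0.66   -0.0072  0.1903] jig [ 0.0087 -0.1183  0.1903] F [-3.6 12.1 -2.7] w 0.0133
```

Emit:
move_arm([
  [[0,0.08,-0.3],[-0.003,-0.004,0],-1],
  [[0,0.08,-0.25],[-0.003,-0.004,0],-1],
  [[0,0.08,-0.1],[-0.002,-0.003,0],-1],
  [[0,0.08,-0.03],[-0.002,0,0],-1],
  [[0,0.08,-0.03],[-0.002,0,0],-1],
])

```text
time_s: 9.0
position: [0.6601, -0.0045, 0.2001]
tool_rot: [[0.146, 0.987, -0.062], [0.937, -0.159, -0.312], [-0.318, -0.012, -0.948]]
ft_force: [-13.0, -1.8, -2.4]
grip_width: 0.0131
```

```bash
python3 -c "
from st import *
st()
for n in ('side','scene'):
    d=imaging.get_image(n)
    crop(d,*((250,80,430,280) if n=='side' else (240,130,420,290)),3,n+'9')
look('w9')
st()"
```

```text
t 9.0 theta 0.3075 rise mm 96.86749546342539 radius 0.3202 expect 0.3202 tool tilt 0.3237 lat y -0.118 F [-3.8 12.5 -2.4] w 0.0131 qvel 0.9
t 9.0 shift units [-0.01  0.1  -0.17] turn deg [-0.68  0.33  0.15] units [-0.0057  0.0027  0.0013] pos [ 0.6601 -0.0045  0.2001] jig [ 0.0113 -0.118   0.2001] F [-3.8 12.5 -2.4] w 0.0131
t 9.15 theta 0.3073 rise mm 96.80814620025954 radius 0.3202 expect 0.3202 tool tilt 0.3234 lat y -0.1181 F [-4.  12.4 -3.6] w 0.0132 qvel 0.2
t 9.15 shift units [-0.01  0.09 -0.17] turn deg [-0.68  0.31  0.15] units [-0.0057  0.0026  0.0012] pos [ 0.6602 -0.0046  0.2001] jig [ 0.0113 -0.1181  0.2001] F [-4.  12.4 -3.6] w 0.0132
```

View pics/side9.png

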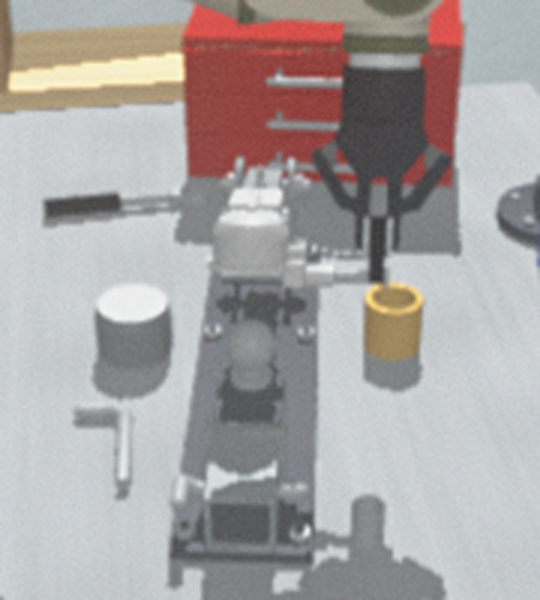

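View pics/scene9.png

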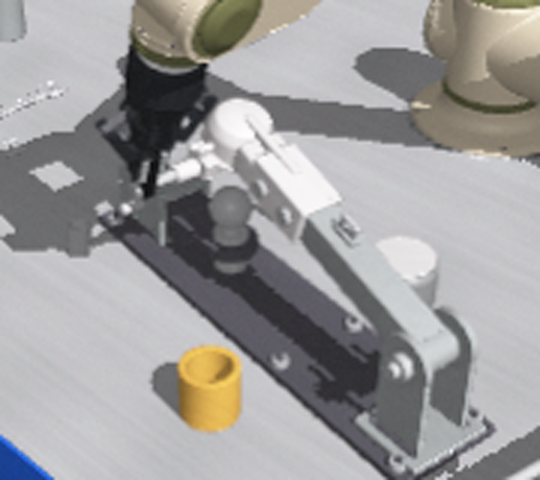

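View pics/w9.png

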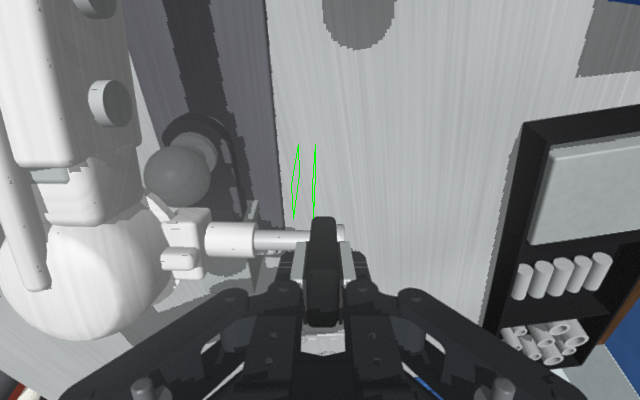

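Emit:
move_arm([
  [[0,0.08,-0.15],[-0.003,0,0],-1],
  [[0,0.08,-0.12],[-0.003,0,0],-1],
  [[0,0.08,-0.04],[-0.002,0,0],-1],
  [[0,0.07,-0.03],[-0.002,0,0],-1],
])

```text
time_s: 9.48
position: [0.6601, -0.0039, 0.2021]
tool_rot: [[0.146, 0.987, -0.064], [0.936, -0.159, -0.314], [-0.32, -0.014, -0.947]]
ft_force: [-11.8, -1.0, -5.5]
grip_width: 0.0134
```

```bash
python3 -c "
from st import *
st()
for i in range(4): d=imaging.get_image('side')
st()
crop(d,250,80,430,280,3,'side10')"
```

```text
t 9.48 theta 0.3141 rise mm 98.85403610785022 radius 0.3202 expect 0.3202 tool tilt 0.3261 lat y -0.1179 F [-2.8 11.5 -5.5] w 0.0134 qvel 0.4
t 9.4833 shift units [-0.01  0.1  -0.06] turn deg [-0.8   0.46  0.19] units [-0.0067  0.0038  0.0016] pos [ 0.6601 -0.0039  0.2021] jig [ 0.0119 -0.1179  0.2021] F [-2.8 11.5 -5.5] w 0.0134
t 9.68 theta 0.3139 rise mm 98.80087666946139 radius 0.3202 expect 0.3202 tool tilt 0.326 lat y -0.1179 F [-4.  12.1 -5.7] w 0.0128 qvel 0.1
t 9.6833 shift units [-0.01  0.1  -0.07] turn deg [-0.81  0.46  0.2 ] units [-0.0067  0.0038  0.0016] pos [ 0.6601 -0.0039  0.2021] jig [ 0.0119 -0.1179  0.2021] F [-4.  12.1 -5.7] w 0.0128
```

View pics/side10.png

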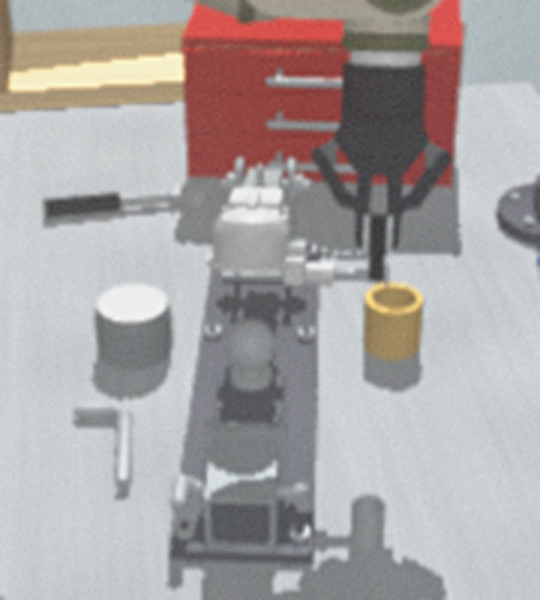

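```bash
python3 -c "
from rig import job
print(job.close_job())"
```

```text
the job is handed in; nothing more can be done
None
```

The drawbar is off the hitch ball and held up with the coupler about 99 mm above where it sat. I handed the job in with the gripper still holding it.

- **Latch:** With the drawbar still down, I pulled the grip out about 18–19 mm, past the 13 mm needed to clear the ball. The pull force of about 13 N agrees with the spring figures. I kept it pulled while lifting. The tool's sideways position implies 15 mm or more of travel throughout, although the force during the early lift implied only about 14 mm.
- **Lift:** I turned the tool along with the drawbar about its pivot. At the last check the angle was about 0.314 rad. The 99 mm comes from the tool position and my fitted position of the frame, not from a direct measurement of the coupler.
- **Steadiness:** Over the last 0.2 s the height changed by less than 0.1 mm. The latch force held at about 12 N, and the grip opening stayed at 13 mm.
- **Surroundings:** The last side-camera picture shows the bare ball and the coupler held above it. The bush, tin, hitch pin and ratchet are where they were. The spanners and the small socket were outside that picture or in the arm's shadow, so I did not re-check them closely, but the arm did not go near them.

**Disagreements:**
- The wrist camera put the latch grip about 3 mm from my first estimate, and I corrected for that before grasping.
- At the end the tool was about 0.8° off sideways and turned about 0.7° further than the drawbar. The grip did not appear to slip.
- My two early camera estimates of the bush position differed by about 18 mm. I did not resolve that because the path stayed well clear of it.

The job took 9.7 s of the 38 s allowed.

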